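Lay the rivet case open

TASK

The rivet case is unlatched, but a paint tin stands so close behind it that its lid cannot fall fully open. Without gripping, picking up or forcing anything, first push the tin over the bench, still standing, until it is out of the lid's way; only then, with a fingertip under one of the two latch tabs that stick out in front, push the lid up and over past upright so that it falls back against its own stop and stays open by itself. Leave the case where it is, do not let the lid bear on the tin, and do not disturb the small tools beside the case.

Things in the scene. Friction and masses are not known exactly. Their poses are not given: they have to be found in the camera images.
- rivet_case: Flat compartment case, red box with a clear hinged lid, 135 x 192 x 38 mm (x, y, z), about 1.4 kg, loose on the bench. Origin: centre of its underside. Its x axis points from the latch side (front, towards the robot) to the hinge side (back), z up. Outer walls at x = -64 and +61 mm (hinge knuckles to +68), y = +-95 mm.
- rivet_case_lid (a joint): Lid angle: 0 shut, 1.57 upright, 1.83 fully open on its stop. Free hinge: the lid (2 mm plate, 126 x 192 mm, top at 37 mm, 80 g with its tabs) falls shut below about 1.55 and slowly open above about 1.65. Open, it reaches 33 mm behind the hinge line and 160 mm above the bench. Shut, it overhangs the box by under 1 mm, so it is lifted by its tabs.
- hinge_line (a point): Middle of the lid's hinge line, which runs along the case's y axis; 64 mm behind the case's origin and 35 mm above the bench.
- lid_front_edge (a point): Middle of the lower front edge of the lid, 129 mm from the hinge line; moves with the lid.
- left_tab_end (a point): Free end of the left latch tab (case y = +55 mm), moves with it. A tab is a plate 22 mm wide, 2 mm thick, 18 mm long, hung on the lid's front edge (pivot at case x = -66, z = 37 mm). Unclipped, it sticks out forwards, sloping down: lid shut, its free end is 14 to 16 mm in front of the pivot and 26 to 28 mm above the bench, with free space below.
- right_tab_end (a point): The same for the right latch tab (at y = -55 mm of the case).
- rivet_case_latch_0 (a joint): Left latch tab relative to the lid: 0 hanging down flat on the front of the box, 1.05 (60 degrees) swung fully out on its stop. Stiff: it stays where it is put; pushed up from below it goes to its stop and then carries the lid.
- rivet_case_latch_1 (a joint): Right latch tab, the same.
- paint_tin: Closed paint tin, upright cylinder, 102 mm diameter, 118 mm high, about 0.7 kg, loose. Origin: centre of its underside. Stands 4 to 11 mm behind the hinge line. Friction on the bench about 0.6: pushed at up to 70 mm height it slides without tipping. Out of the way: centre over 147 mm from the case's middle along the case's y (either end), or over 150 mm behind the case's origin.
- screwdriver: Screwdriver lying beside the case, 26 x 186 x 25 mm, long axis y, origin under its middle. To be left alone.
- deburrer: Deburring tool lying beside the case, handle with thin tip, 15 x 126 x 15 mm, long axis y, origin under its middle. To be left alone.
- angle_clip: Small drilled aluminium angle, 52 x 31 x 25 mm, origin under its middle. To be left alone.
- cleco: Sheet holder pin (small spring clamp), 12 x 65 x 12 mm, long axis y, origin under its middle. To be left alone.
- monitor_corner (a point): Lower right front corner of the fixed monitor screen, a 470 x 318 x 22 mm panel on a wall arm, which stands left of and behind the work and goes back and to the left from here, 100 mm above the bench. Its right edge rises straight up from this corner. Keep the arm on the robot's side of the screen on the way to the tin.
- vise_corner (a point): Near left corner of the base plate of the fixed bench vise (top of the plate, 14 mm above the bench). From here the vise reaches 100 mm back and 140 mm to the right and up to 104 mm height: leave room to it as well.
Things that resemble listed ones, but are neither listed nor needed, are in the scene too. Leave any blue or pink look-alike of the paint_tin alone.

How it is judged:
On the way, in this order (a step that is already met when the one before it is completed fails the run):
1. the tin is out of the lid's way, standing, while the lid is still down ((y of paint_tin in the frame of rivet_case above 0.147 m or y of paint_tin in the frame of rivet_case below -0.147 m or x of paint_tin in the frame of rivet_case above 0.15 m) and angle between paint_tin's own z axis and vertical below 0.1 rad and value of joint rivet_case_lid below 0.15 rad), for 0.2 s.
2. the lid is past upright (value of joint rivet_case_lid above 1.65 rad), for 0.1 s.
At the end, for the whole second after the job is handed in: The lid rests open on its stop (over 1.76 rad, still), touching nothing of the tin; the tin stands on the bench, at rest and upright, beyond an end of the case or at least 150 mm behind the case's origin; the case stands flat within 30 mm of where it was (value of joint rivet_case_lid above 1.76 rad and velocity of joint rivet_case_lid between -0.05 and 0.05 rad/s and (y of paint_tin in the frame of rivet_case above 0.147 m or y of paint_tin in the frame of rivet_case below -0.147 m or x of paint_tin in the frame of rivet_case above 0.15 m) and angle between each of paint_tin, rivet_case's own z axis and vertical below 0.05 rad and height (world z) of paint_tin below 0.005 m and linear speed of paint_tin below 0.01 m/s and contact force between paint_tin and rivet_case below 0.1 N and distance of rivet_case from where it was at the start of the episode below 0.03 m).
It fails at once if the tin is lifted or tipped (height (world z) of paint_tin above 0.012 m or angle between paint_tin's own z axis and vertical above 0.35 rad).
It fails at once if the case is lifted, or shoved more than 30 mm (height (world z) of rivet_case above 0.02 m or distance of rivet_case from where it was at the start of the episode above 0.03 m).
It fails at once if the raised lid bears on the tin (value of joint rivet_case_lid above 0.2 rad and contact force between paint_tin and rivet_case above 2 N).
It fails at once if the lid, a tab or the case is gripped or forced (over 25 N from the fingers) (contact force between the fingers and rivet_case above 25 N).
It fails at once if a small tool beside the case is moved by more than 20 mm (distance of any of screwdriver, deburrer, angle_clip, cleco from where it was at the start of the episode above 0.02 m).
It also fails if it takes over 61 s, if anything falls off the work surface, if the arm or the gripper's body presses on something with over 40 N, if the wrist force passes 120 N, or if a joint passes its speed limit or range.

ROBOT

A 7-joint arm with a two-finger parallel gripper is mounted at the origin on the work surface; the furniture and walls round the work are solid. World frame = base frame: x ahead of the robot, y to its left, z up, the work surface at z = 0. Lengths are in m, angles in rad, forces in N, time in s.
With the tool pointing down it reaches from about 0.425 to 0.875 m from the base axis. Payload 9.9 kg.
Tool frame: the origin (TCP) lies midway between the tips of the shut fingers; the grasp point (between the pads) lies env.grip_depth behind it (env.grip_depth is the distance from the TCP to the grasp point, in m); x points along the fingers, y is the direction in which the jaws open and shut, and the axes are right-handed (so a half turn about x gives the same grasp; the last joint's range is limited). The gripper opens to 85 mm and grips with 20 to 120 N. Pads are 22 mm wide; open, the fingers measure 114 mm over their backs; the gripper's body (76 mm by 85 mm) begins 54 mm behind the grasp point. The pads swing forward as they close: fully open they stand 13 mm farther back than shut.
Start: joints at [1.024, 0.576, 0.025, 1.437, -0.015, 1.129, -0.057], TCP at [0.301, -0.604, 0.231] pointing down, gripper open.
Joint ranges: [-2.76, 2.76], [-0.34, 2.15], [-1.52, 1.57], [0.19, 2.46], [-1.09, 4.23], [0.17, 1.99], [-2.82, 2.82]. Speed limits (rad/s): [2.22, 2.22, 3.01, 3.01, 3.14, 3.14, 3.14].

INTERFACE

Orientations are given as a rotation vector (axis times angle).
In Python, from plant import env gives the robot as it stands.
- The arm moves only by the shell command python3 -m crank 'ROWS' [FORCE]. ROWS is text: rows parted by semicolons, each of 7 numbers parted by spaces: the gripper's target within -1 to 1 (shut at 1, half-way at 0, fully open at -1), then the shift along the tool's x, y, z in cm, then the turn, a rotation vector about the tool's x, y, z in rad. A call has 1 to 10 rows; each row is the pose to reach, as a shift and turn from the pose commanded when the call began, along the tool's axes at that moment; what a row does not reach only later rows make up. A row lasts 1/10 s, in which the tool goes at most 50 mm and 8.59 degrees, less where a joint would pass 70% of its speed; a pose out of reach is approached as far as the arm can. A call with a gripper value outside its range is refused whole. The fingers move at their own pace and stop on an object; FORCE is the grip in N (left out, the last holds). Time passes only in rows, so rows that repeat a pose let the fingers close. It gives the time, the measured TCP pose, the force and the opening at its end, in the units of the state.
- env.read_state(): the state, without advancing time (a new reading comes with each control period).
- env.camera(name): name is "scene" or "top" or "wrist"; returns the picture (480x640x3 uint8, red, green, blue); there is no depth.
- env.camera_info(name): a dict with "fx", "fy", "cx", "cy" (pixels), "dist" ([k1, k2, p1, p2, k3] as OpenCV has them; the pictures are not rectified), "pose" (4x4, takes a point from camera to world coordinates). Camera axes: x right, y down, z forward; pixel columns grow to the right and rows downward; lengths in m; the calibration is good to about 2 mm. A picture is of the moment at which its call begins: read the wrist's pose just before it. camera_info takes no time and is no camera call; for the wrist camera it gives the pose at the moment of the call.
- env.hand_in(): hands the job in, once; it reports no verdict.
The state is a dict: "clock": time; "joint_pos": joint angles; "qd": joint speeds; "tau": joint torques, N m; "position": TCP position; "tcp_rot": TCP orientation; "contact_force": force on the tool from outside, world axes, zero at the start; "ft_torque": the same for the moment, N m; "width": finger opening in m.
Only numpy, scipy, OpenCV 4.12 (cv2) and the standard library are available. Lean on these libraries where they do the work, as an engineer would, in place of code of your own. Each camera call takes 0.05 s, during which the arm holds its last target.

## Working session

There is one attempt and no reset: what is moved stays moved. The work goes in short steps, Python scripts to look and compute and a shell command to move; the robot and the scene stay as the last step left them, time stands still between calls to the robot, and variables do not carry over. Pictures are saved under pics/ and viewed, and the job is handed in when it is done.

```bash
ls; mkdir -p pics; python3 - <<'E'
from plant import env
import cv2,numpy as np
s=env.read_state();print(s, env.grip_depth)
for n in("scene","top"):
    im=env.camera(n);cv2.imwrite(f"pics/{n}0.png",im[:,:,::-1]);i=env.camera_info(n);print(n,i)
E
```

```text
pics
{'clock': 0.0, 'joint_pos': array([ 1.02419247,  0.5765582 ,  0.02480386,  1.43792448, -0.01500395,
        1.12896025, -0.05647695]), 'qd': array([ 0.00024547, -0.00082449,  0.00195489, -0.00065555,  0.00016336,
       -0.0014871 , -0.0012995 ]), 'tau': array([-1.51081786e-03, -7.65749288e+01,  2.25022338e+00, -2.85967201e+01,
        1.52699678e-02,  1.27373697e-02, -2.64559634e-05]), 'position': array([ 0.30118622, -0.60357688,  0.23041838]), 'tcp_rot': array([ 1.96412502,  0.46461128, -1.96501879]), 'contact_force': array([-0.03034087, -0.31784202,  0.58118409]), 'ft_torque': array([ 0.00264924,  0.01171052, -0.0013979 ]), 'width': 0.08503872322985238} 0.0187
scene {'fx': 509.89729001959506, 'fy': 509.89729001959506, 'cx': 314.33083996422454, 'cy': 235.84959924822726, 'dist': array([0.02163686, 0.        , 0.        , 0.        , 0.        ]), 'pose': array([[-0.68683993, -0.49045489,  0.53638132, -0.13406701],
       [-0.72646083,  0.48609302, -0.48576562,  0.50520358],
       [-0.02248509, -0.72330324, -0.69016436,  0.87115711],
       [ 0.        ,  0.        ,  0.        ,  1.        ]])}
top {'fx': 455.3570630965475, 'fy': 455.3570630965475, 'cx': 325.82893447655994, 'cy': 239.37134765823149, 'dist': array([0.02781666, 0.        , 0.        , 0.        , 0.        ]), 'pose': array([[ 0.00346235, -0.98851815,  0.15106248,  0.33512971],
       [-0.99996393, -0.00459408, -0.00714346, -0.05664589],
       [ 0.00775543, -0.1510323 , -0.98849841,  0.98244068],
       [ 0.        ,  0.        ,  0.        ,  1.        ]])}
```

View pics/scene0.png

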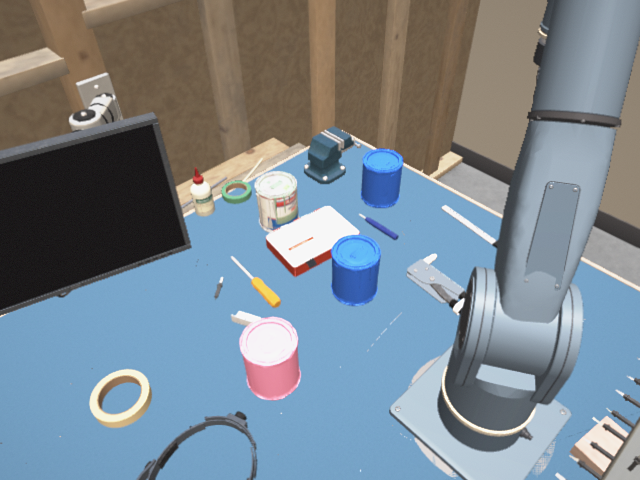

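View pics/top0.png

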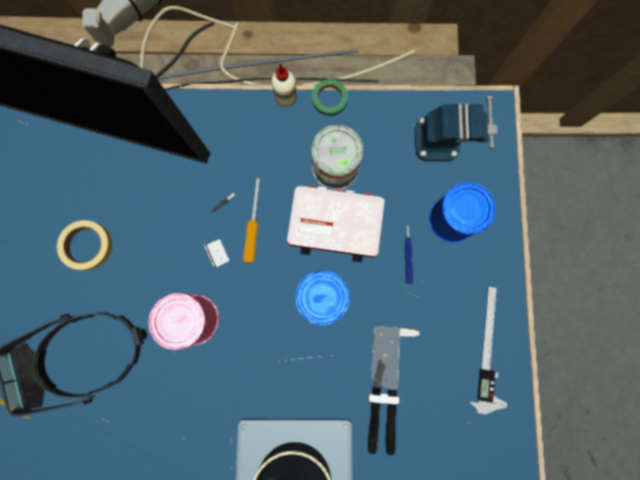

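The labelled cream tin at top (337,153) stands right behind the case, so it fits the paint_tin. The blue tins at (322,297) and (468,208) and the pink one at (177,321) are look-alikes. Next I'll enlarge the area.

```bash
cat > h.py <<'E'
import numpy as np,cv2
from plant import env
def ray(n,u,v,info=None):
    i=info or env.camera_info(n)
    K=np.array([[i['fx'],0,i['cx']],[0,i['fy'],i['cy']],[0,0,1]])
    p=cv2.undistortPoints(np.array([[[u,v]]],float),K,np.array(i['dist']))[0,0]
    T=i['pose'];return T[:3,3],T[:3,:3]@np.array([p[0],p[1],1])
def at(n,u,v,z,info=None):
    o,d=ray(n,u,v,info);return np.round(o+d*(z-o[2])/d[2],4)
def proj(n,P,info=None):
    i=info or env.camera_info(n)
    K=np.array([[i['fx'],0,i['cx']],[0,i['fy'],i['cy']],[0,0,1]])
    T=np.linalg.inv(i['pose']);r,_=cv2.Rodrigues(T[:3,:3])
    return cv2.projectPoints(np.array(P,float).reshape(-1,1,3),r,T[:3,3],K,np.array(i['dist']))[0][:,0]
E
python3 - <<'E'
import cv2
a=cv2.imread('pics/top0.png')[110:280,190:400]
cv2.imwrite('pics/topc.png',cv2.resize(a,None,fx=3.5,fy=3.5,interpolation=cv2.INTER_CUBIC))
a=cv2.imread('pics/scene0.png')[160:330,210:410]
cv2.imwrite('pics/scc.png',cv2.resize(a,None,fx=3.5,fy=3.5,interpolation=cv2.INTER_CUBIC))
E
```

```text
(no output)
```

View pics/topc.png

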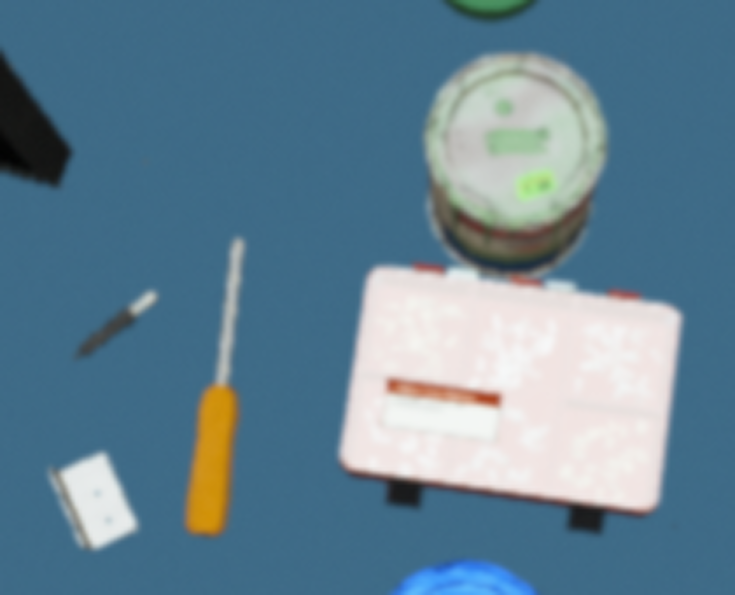

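View pics/scc.png

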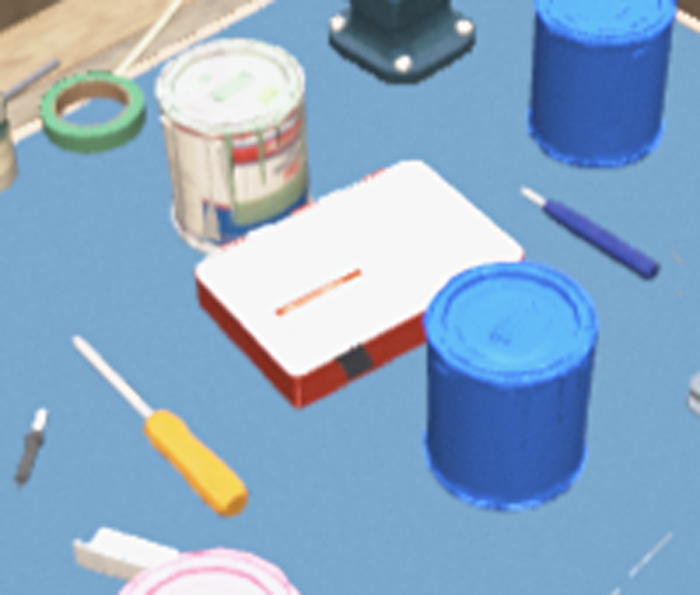

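```bash
python3 - <<'E'
from h import *
f=lambda u,v,z,n='top':at(n,190+u/3.5,110+v/3.5,z)
g=lambda u,v,z:at('scene',210+u/3.5,160+v/3.5,z)
c=[f(370,266,.037),f(683,308,.037),f(659,515,.037),f(340,470,.037)];print('corners',*c)
for k in range(4):print(np.linalg.norm(c[k]-c[(k+1)%4]))
print('tabs',f(403,506,.027),f(585,531,.027))
print('tin top',f(516,141,.118), 'scene',g(231,86,.118))
print('tin rim L/R',f(425,138,.116),f(607,143,.116),f(518,52,.116))
print('blue front top',at('top',322,297,.118),at('scene',355,251,.118))
print('blue right',at('top',468,208,.118))
print('pink',at('top',177,321,.118))
print('scr',f(238,240,.01),f(205,532,.012)); print('cleco',f(155,295,.006),f(78,355,.006));print('clip',f(95,500,.02))
print('deb',at('top',407,228,.007),at('top',409,282,.007))
print('mon',f(60,185,.1)); print('vise',at('top',417,160,.014))
print('tape',at('top',331,112,.01)); print('glue',at('top',284,95,.0),at('top',284,75,.1))
print('tablebackedge',at('top',330,88,0),at('top',520,300,0))
a=cv2.imread('pics/top0.png');
E
```

```text
corners [0.5947 0.0013 0.037 ] [ 0.5694 -0.1896  0.037 ] [ 0.4426 -0.1732  0.037 ] [0.4688 0.0175 0.037 ]
0.19256920833819718
0.12785616919022721
0.19249137643021827
0.12693797698088624
tabs [ 0.4485 -0.02    0.027 ] [ 0.4338 -0.1297  0.027 ]
tin top [ 0.6456 -0.0852  0.118 ] scene [ 0.6454 -0.082   0.118 ]
tin rim L/R [ 0.6477 -0.0337  0.116 ] [ 0.6454 -0.1368  0.116 ] [ 0.6992 -0.0864  0.116 ]
blue front top [ 0.3574 -0.0561  0.118 ] [ 0.359  -0.0535  0.118 ]
blue right [ 0.5301 -0.3385  0.118 ]
pink [0.3125 0.2131 0.118 ]
scr [0.6184 0.086  0.01  ] [0.4338 0.1011 0.012 ]
cleco [0.5836 0.1377 0.006 ] [0.5449 0.1842 0.006 ]
clip [0.4522 0.1668 0.02  ]
deb [ 0.5101 -0.2403  0.007 ] [ 0.3929 -0.2418  0.007 ]
mon [0.6239 0.1752 0.1   ]
vise [ 0.6615 -0.2645  0.014 ]
tape [ 0.774  -0.0743  0.01  ]
glue [0.8185 0.033  0.    ] [0.8129 0.0245 0.1   ]
tablebackedge [ 0.8363 -0.0721  0.    ] [ 0.3563 -0.4787  0.    ]
```

```bash
cat >> h.py <<'E'
from scipy.spatial.transform import Rotation as Ro
def pose():
    s=env.read_state();return s['position'],Ro.from_rotvec(s['tcp_rot'])
def to(p,R=None,pp=None,RR=None):
    """delta (cm, rad) in current tool axes"""
    p0,R0=pose()
    d=R0.inv().apply(np.array(p)-p0)*100
    t=(R0.inv()*R).as_rotvec() if R is not None else np.zeros(3)
    print('shift cm',np.round(d,2),'turn',np.round(t,3))
def RR(xa,ya):
    xa=np.array(xa,float);xa/=np.linalg.norm(xa);ya=np.array(ya,float);ya-=xa*(ya@xa);ya/=np.linalg.norm(ya)
    return Ro.from_matrix(np.c_[xa,ya,np.cross(xa,ya)])
# case frame
O=np.array([.521,-.0862,0]);cx=np.array([.992,-.128,0]);cy=np.array([.128,.992,0])
def case(x,y,z):return O+cx*x+cy*y+np.array([0,0,z])
E
python3 - <<'E'
from h import *
p,R=pose();print(p,R.as_matrix().round(3))
print(env.camera_info('wrist')['pose'].round(3))
a=np.radians(35)
for ya in ([0,1,0],[0,-1,0]):
    to([.50,-.087,.22],RR([np.sin(a),0,-np.cos(a)],ya))
E
```

```text
[ 0.30118332 -0.60361711  0.23051089] [[-0.001  0.446 -0.895]
 [ 0.001 -0.895 -0.446]
 [-1.    -0.002  0.   ]]
[[ 0.446 -0.862 -0.241  0.362]
 [-0.895 -0.43  -0.12  -0.573]
 [-0.     0.27  -0.963  0.373]
 [ 0.     0.     0.     1.   ]]
shift cm [  1.11 -37.35 -40.86] turn [-2.569 -0.193  0.811]
shift cm [  1.11 -37.35 -40.86] turn [0.448 0.6   0.143]
```

```bash
python3 - <<'E'
from h import *
a=np.radians(35)
to([.50,-.087,.23],RR([np.sin(a),0,-np.cos(a)],[1,0,0]))
# contact info: push line
print(case(.1233,.0178,0))
E
```

```text
shift cm [  0.11 -37.35 -40.86] turn [-1.072  0.337  0.548]
[ 0.645592  -0.0843248  0.       ]
```

```bash
python3 -m crank '1 0 -19 -20 -0.53 0.17 0.27; 1 0 -19 -20 -0.53 0.17 0.27;1 0 -19 -20 -0.53 0.17 0.27;1 0 -19 -20 -0.53 0.17 0.27;1 0 -19 -20 -0.53 0.17 0.27;1 0 -19 -20 -0.53 0.17 0.27;1 0 -19 -20 -0.53 0.17 0.27;1 0 -19 -20 -0.53 0.17 0.27' 20; python3 - <<'E'
from h import *
print(env.read_state()['joint_pos'].round(2))
a=np.radians(35)
to([.50,-.087,.20],RR([np.sin(a),0,-np.cos(a)],[1,0,0]))
E
```

```text
clock: 0.9
position: [0.3956, -0.3446, 0.2314]
tcp_rot: [1.741, 0.645, -1.343]
contact_force: [-1.1, -0.6, -0.5]
width: 0.0003
[ 0.93  0.24 -0.27  2.07 -0.11  0.55  0.2 ]
shift cm [  3.9   -6.25 -26.98] turn [-0.541  0.168  0.275]
```

```bash
python3 -m crank '1 3.9 -6.3 -27 -0.54 0.17 0.275;1 3.9 -6.3 -27 -0.54 0.17 0.275;1 3.9 -6.3 -27 -0.54 0.17 0.275;1 3.9 -6.3 -27 -0.54 0.17 0.275;1 3.9 -6.3 -27 -0.54 0.17 0.275;1 3.9 -6.3 -27 -0.54 0.17 0.275;1 3.9 -6.3 -27 -0.54 0.17 0.275;1 3.9 -6.3 -27 -0.54 0.17 0.275'; python3 - <<'E'
from h import *
print(env.read_state()['joint_pos'].round(2))
p,R=pose();print(R.as_matrix().round(3))
a=np.radians(35)
to([.50,-.087,.20],RR([np.sin(a),0,-np.cos(a)],[1,0,0]))
cv2.imwrite('pics/s1.png',env.camera('scene')[:,:,::-1])
E
```

```text
clock: 1.7
position: [0.4895, -0.128, 0.2298]
tcp_rot: [1.441, 0.78, -0.778]
contact_force: [-0.3, -0.4, -0.4]
width: -0.0002
[ 0.29  0.15 -0.01  2.36 -1.07  0.17  1.28]
[[ 0.542  0.84  -0.005]
 [ 0.008 -0.012 -1.   ]
 [-0.84   0.542 -0.013]]
shift cm [ 3.1  -0.78 -4.06] turn [-0.012 -0.008  0.038]
```

View pics/s1.png

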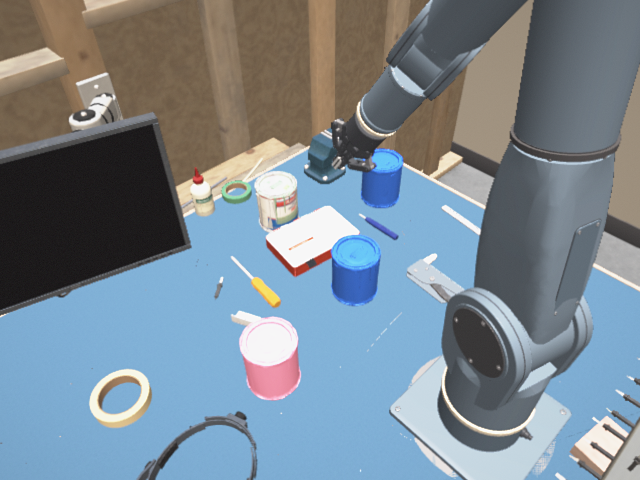

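```bash
python3 - <<'E'
from h import *
a=np.radians(25)
to([.545,-.0845,.15],RR([np.sin(a),0,-np.cos(a)],[1,0,0]))
E
```

```text
shift cm [ 9.68  0.17 -3.74] turn [-0.004 -0.014 -0.137]
```

```bash
python3 -m crank '1 9.7 0.2 -3.7 0 -0.01 -0.14;1 9.7 0.2 -3.7 0 -0.01 -0.14;1 9.7 0.2 -3.7 0 -0.01 -0.14;1 9.7 0.2 -3.7 0 -0.01 -0.14;1 9.7 0.2 -3.7 0 -0.01 -0.14;1 9.7 0.2 -3.7 0 -0.01 -0.14'; python3 - <<'E'
from h import *
print(env.read_state()['joint_pos'].round(2))
p,R=pose();print(R.as_matrix().round(3))
a=np.radians(25)
to([.55,-.0845,.056],RR([np.sin(a),0,-np.cos(a)],[1,0,0]))
for n in ('scene','top','wrist'):cv2.imwrite(f'pics/{n}2.png',env.camera(n)[:,:,::-1])
E
```

```text
clock: 2.35
position: [0.5433, -0.0905, 0.1496]
tcp_rot: [1.395, 0.88, -0.893]
contact_force: [-0.9, -0.3, 0.7]
width: -0.0001
[-0.08  0.37  0.26  2.27 -1.09  0.17  1.17]
[[ 0.419  0.908 -0.013]
 [ 0.    -0.014 -1.   ]
 [-0.908  0.419 -0.006]]
shift cm [ 8.77 -3.32 -0.55] turn [-0.014 -0.     0.004]
```

View pics/scene2.png

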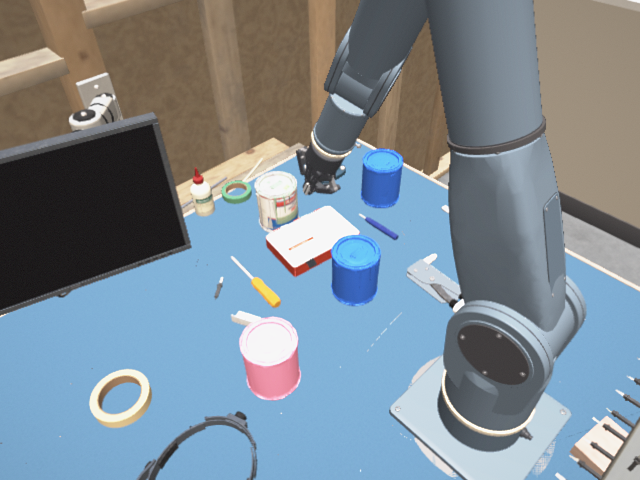

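View pics/top2.png

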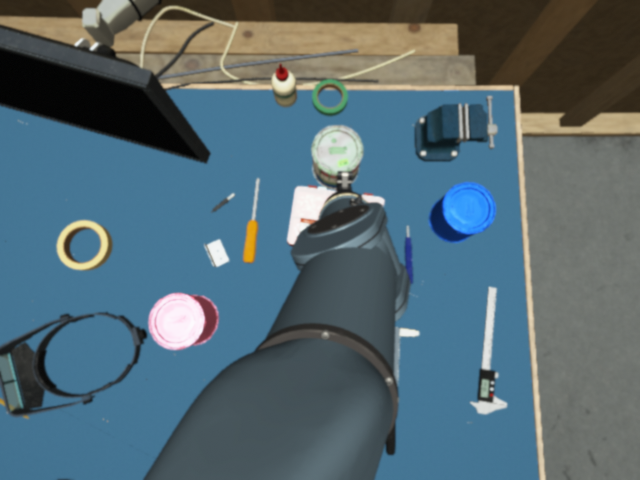

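```bash
python3 - <<'E'
from h import *
a=np.radians(20)
to([.56,-.0855,.10],RR([np.sin(a),0,-np.cos(a)],[1,0,0]))
E
```

```text
shift cm [ 5.29 -0.63 -0.49] turn [-0.013 -0.001 -0.085]
```

View pics/wrist2.png

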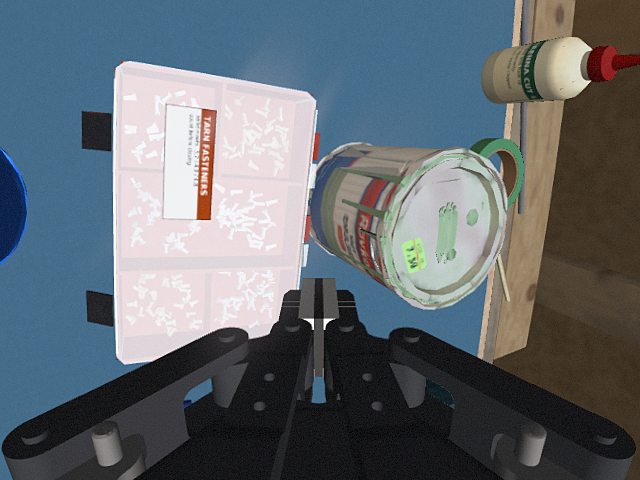

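```bash
python3 -m crank '1 0.5 -0.5 0 -0.15 0 0;1 0.5 -0.5 0 -0.3 0 0;1 0.5 -0.5 0 -0.45 0 0;1 0.5 -0.5 0 -0.6 0 0;1 0.5 -0.5 0 -0.75 0 0;1 0.5 -0.5 0 -0.9 0 0;1 0.5 -0.5 0 -1.05 0 0;1 0.5 -0.5 0 -1.2 0 0;1 0.5 -0.5 0 -1.35 0 0;1 0.5 -0.5 0 -1.5 0 0'; python3 - <<'E'
from h import *
print(env.read_state()['joint_pos'].round(2))
p,R=pose();print(R.as_matrix().round(3))
a=np.radians(22)
to([.565,-.0845,.10],RR([np.sin(a),0,-np.cos(a)],[0,1,0]))
E
```

```text
clock: 3.5
position: [0.5422, -0.0905, 0.1476]
tcp_rot: [0.07, 1.141, -0.043]
contact_force: [0.0, 0.3, -0.9]
width: 0.0001
[-0.08  0.37  0.25  2.27 -1.09  0.17  2.68]
[[ 0.416  0.07   0.907]
 [ 0.002  0.997 -0.078]
 [-0.909  0.034  0.414]]
shift cm [5.28 0.59 0.04] turn [-0.078  0.045 -0.003]
```

```bash
python3 -m crank '1 2 0.6 0 0 0.02 0;1 4 0.6 0 0 0.04 0;1 5.3 0.6 0 0 0.045 0;1 5.3 0.6 0 0 0.045 0;1 5.3 0.6 0 0 0.045 0'; python3 - <<'E'
from h import *
print(env.read_state()['joint_pos'].round(2))
p,R=pose();print(R.as_matrix().round(3))
a=np.radians(22)
to([.565,-.0845,.056],RR([np.sin(a),0,-np.cos(a)],[0,1,0]))
cv2.imwrite(f'pics/w3.png',env.camera('wrist')[:,:,::-1])
E
```

```text
clock: 4.0
position: [0.5665, -0.085, 0.1038]
tcp_rot: [0.077, 1.196, -0.043]
contact_force: [-0.2, 0.2, -0.6]
width: -0.0
[-0.06  0.48  0.22  2.21 -1.09  0.17  2.66]
[[ 0.365  0.074  0.928]
 [ 0.007  0.997 -0.082]
 [-0.931  0.036  0.364]]
shift cm [ 4.39 -0.14 -1.88] turn [-0.083 -0.01  -0.006]
```

View pics/w3.png

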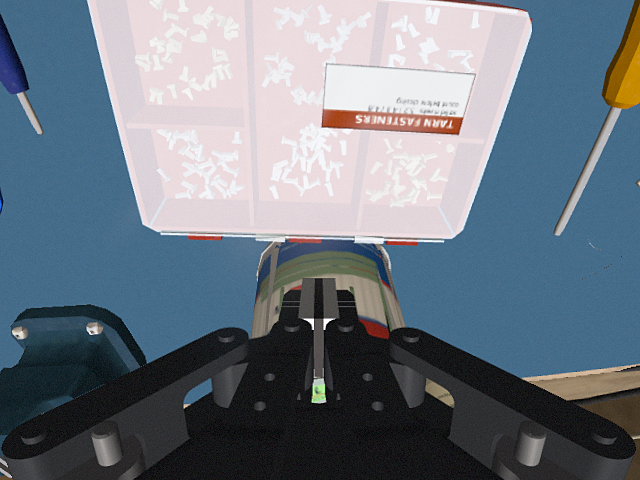

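```bash
python3 -m crank '1 2.2 -0.1 -0.9 0 0 0;1 4.2 -0.1 -1.8 0 0 0;1 4.2 -0.1 -1.8 0 0 0;1 4.2 -0.1 -1.8 0 0 0'; python3 - <<'E'
from h import *
print(env.read_state()['joint_pos'].round(2))
p,R=pose();print(R.as_matrix().round(3))
to([.642,p[1],p[2]])
cv2.imwrite(f'pics/s4.png',env.camera('scene')[150:330,200:440,::-1].repeat(3,0).repeat(3,1))
E
```

```text
clock: 4.45
position: [0.5749, -0.0867, 0.0754]
tcp_rot: [0.079, 1.231, -0.038]
contact_force: [-0.6, -0.6, 0.6]
width: 0.0
[-0.04  0.55  0.19  2.18 -1.09  0.17  2.66]
[[ 0.333  0.072  0.94 ]
 [ 0.014  0.997 -0.081]
 [-0.943  0.04   0.331]]
shift cm [2.24 0.48 6.31] turn [0. 0. 0.]
```

View pics/s4.png

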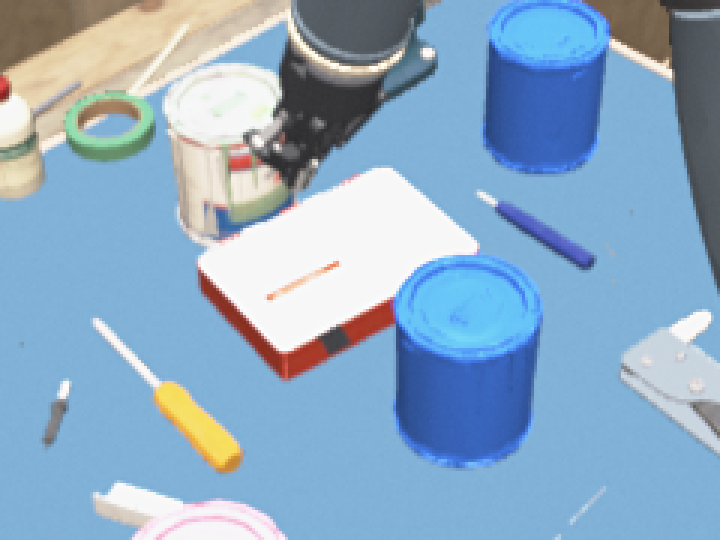

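```bash
python3 - <<'E'
from h import *
a=np.radians(14)
to([.568,-.0845,.056],RR([np.sin(a),0,-np.cos(a)],[0,.9965,-.08]))
to([.568,-.0845,.056],RR([np.sin(a),0,-np.cos(a)],[.07,.9965,0]))
E
```

```text
shift cm [ 1.63  0.09 -1.32] turn [-0.1    0.095 -0.016]
shift cm [ 1.63  0.09 -1.32] turn [-0.012  0.095 -0.021]
```

```bash
python3 -m crank '1 0 0 -0.8 0 0.05 0;1 0.4 0.1 -1.3 0 0.095 -0.02;1 1.6 0.1 -1.3 0 0.095 -0.02;1 1.6 0.1 -1.3 0 0.095 -0.02;1 1.6 0.1 -1.3 0 0.095 -0.02'; python3 - <<'E'
from h import *
print(env.read_state()['joint_pos'].round(2))
p,R=pose();print(R.as_matrix().round(3))
to([.642,p[1],p[2]])
cv2.imwrite(f'pics/w5.png',env.camera('wrist')[:,:,::-1])
E
```

```text
clock: 5.0
position: [0.568, -0.0842, 0.0565]
tcp_rot: [0.069, 1.326, -0.052]
contact_force: [-0.6, 0.9, 0.1]
width: 0.0001
[-0.19  0.62  0.4   2.13 -0.97  0.31  2.52]
[[ 0.241  0.077  0.967]
 [ 0.002  0.997 -0.08 ]
 [-0.97   0.021  0.241]]
shift cm [1.79 0.57 7.16] turn [0. 0. 0.]
```

View pics/w5.png

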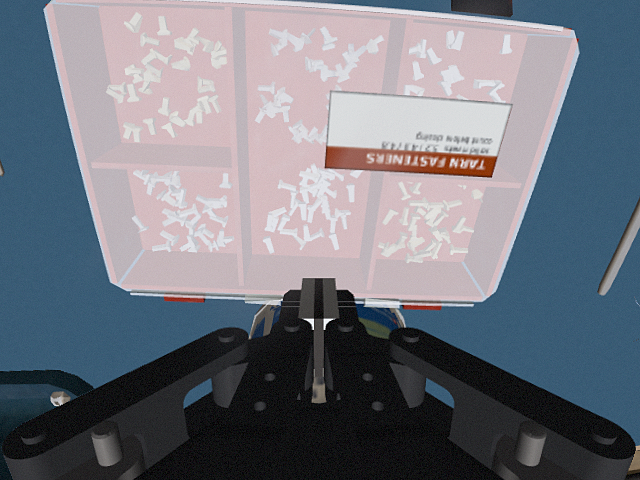

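```bash
python3 -m crank '1 0.24 0.08 0.97 0 0 0;1 0.36 0.12 1.45 0 0 0;1 0.48 0.16 1.93 0 0 0;1 0.6 0.2 2.42 0 0 0;1 0.72 0.23 2.9 0 0 0;1 0.84 0.27 3.38 0 0 0;1 0.84 0.27 3.38 0 0 0'; python3 - <<'E'
from h import *
print(env.read_state()['joint_pos'].round(2))
cv2.imwrite(f'pics/s6.png',env.camera('scene')[150:330,200:440,::-1].repeat(3,0).repeat(3,1))
E
```

```text
clock: 5.75
position: [0.6033, -0.0842, 0.056]
tcp_rot: [0.069, 1.327, -0.052]
contact_force: [-3.1, 0.2, 1.1]
width: -0.0003
[-0.22  0.66  0.46  2.05 -0.93  0.38  2.47]
```

View pics/s6.png

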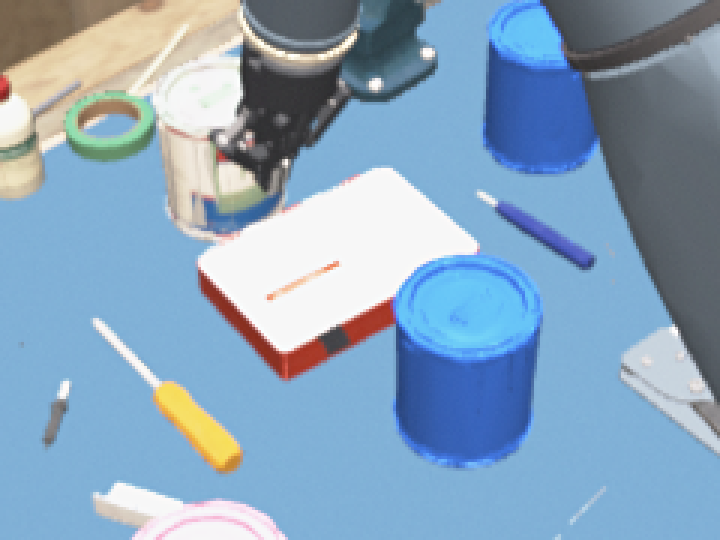

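```bash
python3 -m crank '1 0.12 0.04 0.48 0 0 0;1 0.24 0.08 0.97 0 0 0;1 0.36 0.12 1.45 0 0 0;1 0.48 0.16 1.93 0 0 0;1 0.6 0.2 2.42 0 0 0;1 0.72 0.23 2.9 0 0 0;1 0.82 0.26 3.3 0 0 0;1 0.82 0.26 3.3 0 0 0;1 0.5 0.16 2.0 0 0 0;1 0 0 0 0 0 0'; python3 - <<'E'
from h import *
print(env.read_state()['joint_pos'].round(2))
im=env.camera('scene');cv2.imwrite(f'pics/s7.png',im[150:330,200:440,::-1].repeat(3,0).repeat(3,1))
im=env.camera('top');cv2.imwrite(f'pics/t7.png',im[80:280,230:430,::-1].repeat(3,0).repeat(3,1))
E
```

```text
clock: 6.8
position: [0.6049, -0.0844, 0.0566]
tcp_rot: [0.067, 1.324, -0.052]
contact_force: [-0.7, 0.2, -0.8]
width: 0.0001
[-0.22  0.66  0.46  2.05 -0.94  0.38  2.47]
```

View pics/s7.png

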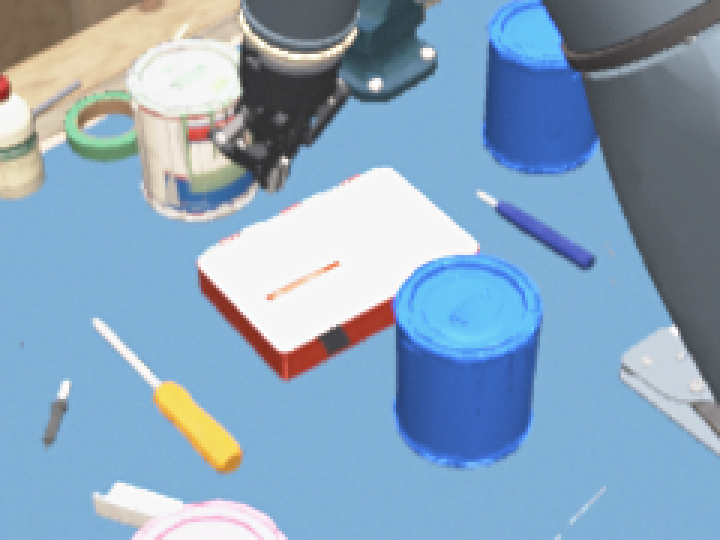

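View pics/t7.png

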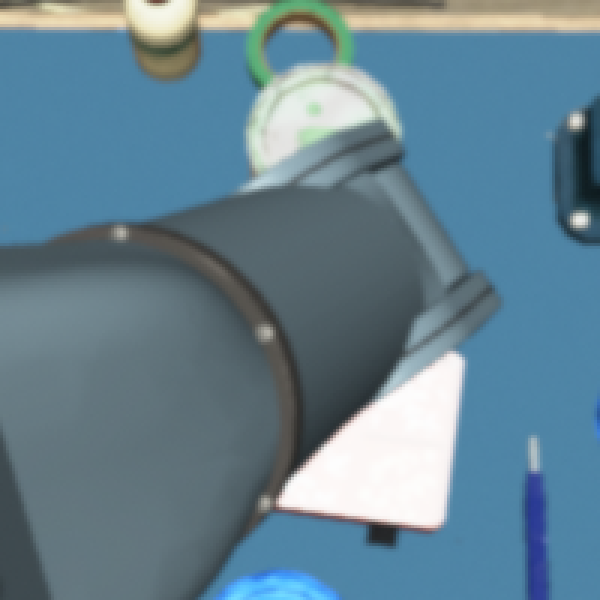

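```bash
python3 - <<'E'
from h import *
A=at('top',230+322/3,80+62/3,.118);B=at('scene',200+188/3,150+77/3,.118);print(A,B)
for c in (A-[.052,0,0],B):
    d=c-O;print(d@cx,d@cy)
E
```

```text
[ 0.7493 -0.085   0.118 ] [ 0.6956 -0.0817  0.118 ]
0.1747359999999999 0.02375679999999998
0.17262719999999998 0.0268128
```

```bash
python3 -m crank '1 -4 0 0.5 0 0 0;1 -8 0.1 1 0 0 0;1 -12 0.2 0.5 0 0 0;1 -16 0.3 0 0 0 0;1 -18 0.3 -2 0 0 0;1 -18 0.3 -2 0 0 0'; python3 - <<'E'
from h import *
print(env.read_state()['joint_pos'].round(2))
p,R=pose();print(R.as_matrix().round(3))
a=np.radians(45)
RT=RR(cy*np.sin(a)-np.array([0,0,np.cos(a)]),cx)
to(case(-.08,-.09,.26),RT)
RT=RR(-np.array([0,0,1]),cx)
to(case(-.08,-.09,.26),RT)
E
```

```text
clock: 7.5
position: [0.5404, -0.0805, 0.2289]
tcp_rot: [0.07, 1.322, -0.052]
contact_force: [-0.4, 0.7, -1.3]
width: -0.0001
[-0.55  0.38  0.88  2.02 -0.57  0.7   2.15]
[[ 0.246  0.078  0.966]
 [ 0.002  0.997 -0.081]
 [-0.969  0.022  0.245]]
shift cm [-5.74 -9.24 -9.21] turn [1.622 0.772 0.429]
shift cm [-5.74 -9.24 -9.21] turn [ 1.609  0.173 -0.217]
```

```bash
python3 -m crank '1 -3 -4 -4 0.8 0.09 -0.11;1 -3 -4 -4 0.8 0.09 -0.11;1 -3 -4 -4 0.8 0.09 -0.11;1 -3 -4 -4 0.8 0.09 -0.11;1 -3 -4 -4 0.8 0.09 -0.11;1 -3 -4 -4 0.8 0.09 -0.11;1 -5.7 -9.2 -9.2 1.61 0.17 -0.22;1 -5.7 -9.2 -9.2 1.61 0.17 -0.22;1 -5.7 -9.2 -9.2 1.61 0.17 -0.22;1 -5.7 -9.2 -9.2 1.61 0.17 -0.22'; python3 - <<'E'
from h import *
print(env.read_state()['joint_pos'].round(2))
p,R=pose();print(R.as_matrix().round(3))
a=np.radians(45)
RT=RR(cy*np.sin(a)-np.array([0,0,np.cos(a)]),cx)
to(case(-.08,-.09,.26),RT)
E
```

```text
clock: 8.5
position: [0.4317, -0.1649, 0.2577]
tcp_rot: [1.138, 1.21, -1.144]
contact_force: [-0.5, 0.0, -0.4]
width: 0.0001
[-0.63  0.57  1.42  1.98 -0.63  1.12  1.14]
[[ 0.024  0.996  0.083]
 [-0.027  0.084 -0.996]
 [-0.999  0.022  0.029]]
shift cm [-0.23 -0.16  0.03] turn [0.211 0.809 0.06 ]
```

```bash
python3 -m crank '1 0 0 0 0.1 0.4 0.03;1 0 0 0 0.1 0.4 0.03;1 0 0 0 0.1 0.4 0.03;1 0 0 0 0.2 0.8 0.06;1 0 0 0 0.2 0.8 0.06;1 0 0 0 0.2 0.8 0.06;1 0 0 0 0.2 0.8 0.06;1 0 0 0 0.2 0.8 0.06'; python3 - <<'E'
from h import *
print(env.read_state()['joint_pos'].round(2))
p,R=pose();print(R.as_matrix().round(3))
a=np.radians(45)
RT=RR(cy*np.sin(a)-np.array([0,0,np.cos(a)]),cx)
to(case(-.08,-.09,.26),RT)
im=env.camera('scene');cv2.imwrite(f'pics/s8.png',im[:,:,::-1])
E
```

```text
clock: 9.3
position: [0.4311, -0.1654, 0.2565]
tcp_rot: [1.864, 1.662, -0.781]
contact_force: [-0.2, -0.3, -0.7]
width: 0.0002
[ 0.17  0.7   0.95  1.82 -0.88  1.74  1.34]
[[ 0.081  0.994 -0.078]
 [ 0.694 -0.113 -0.711]
 [-0.715  0.003 -0.699]]
shift cm [-0.25 -0.1  -0.25] turn [0.013 0.012 0.008]
```

View pics/s8.png

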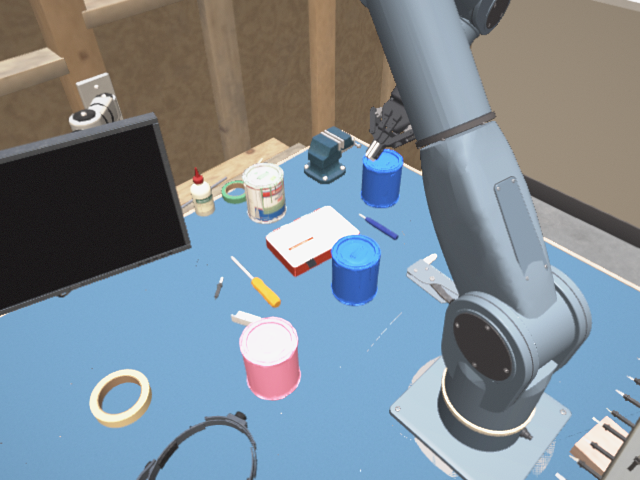

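```bash
python3 - <<'E'
from h import *
im=env.camera('top');cv2.imwrite(f'pics/t9.png',im[80:300,230:430,::-1].repeat(3,0).repeat(3,1)[:600])
i=env.camera_info('wrist');im=env.camera('wrist');cv2.imwrite(f'pics/w9.png',im[:,:,::-1])
import pickle;pickle.dump(i,open('w9.pkl','wb'))
print(proj('wrist',[case(-.081,-.055,.027),case(-.081,.055,.027),case(-.066,-.096,.037)],i))
print(proj('top',[case(-.081,-.055,.027),case(-.081,.055,.027)]))
E
```

```text
[[315.87137449 339.35672244]
 [317.83537306 243.69874079]
 [330.76260383 380.57727035]]
[[357.46586186 261.81206557]
 [305.74417623 254.94631822]]
```

View pics/w9.png

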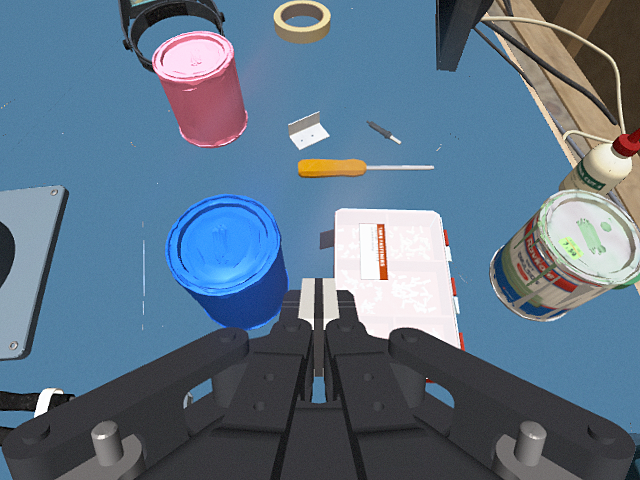

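View pics/t9.png

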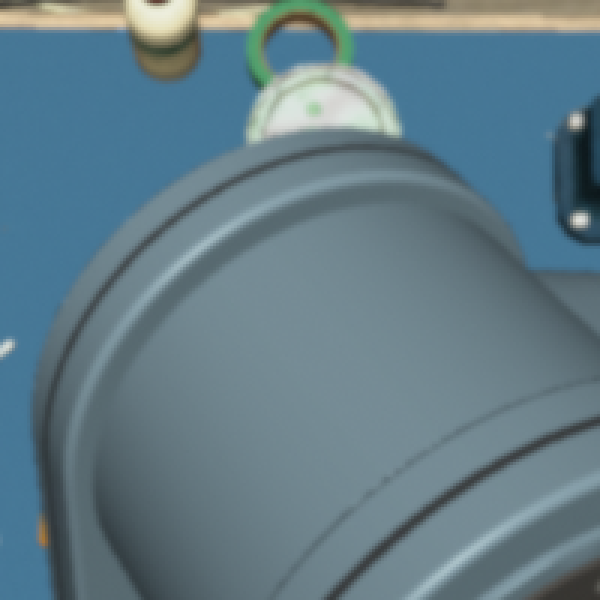

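```bash
python3 - <<'E'
from h import *
import pickle
i=pickle.load(open('w9.pkl','rb'));print(i['fx'],i['dist'])
p,R=pose()
for dx in (0,-.01,-.02):
  for y in (-.0145,-.007,0,.007,.0145):
    print(dx,y,proj('wrist',[p+R.apply([dx,y,-.011])],i).round(1))
im=cv2.imread('pics/w9.png')[265:345,270:370];cv2.imwrite('pics/w9c.png',cv2.resize(im,None,fx=6,fy=6,interpolation=cv2.INTER_CUBIC))
E
```

```text
367.70568054573084 [-0.06239856  0.          0.          0.          0.        ]
0 -0.0145 [[284.6 272.9]]
0 -0.007 [[302.6 272.9]]
0 0 [[319.4 272.9]]
0 0.007 [[336.2 272.9]]
0 0.0145 [[354.2 272.9]]
-0.01 -0.0145 [[282.4 282.4]]
-0.01 -0.007 [[301.6 282.4]]
-0.01 0 [[319.5 282.4]]
-0.01 0.007 [[337.4 282.4]]
-0.01 0.0145 [[356.6 282.4]]
-0.02 -0.0145 [[279.9 293.3]]
-0.02 -0.007 [[300.4 293.4]]
-0.02 0 [[319.6 293.4]]
-0.02 0.007 [[338.8 293.4]]
-0.02 0.0145 [[359.4 293.3]]
```

View pics/w9c.png

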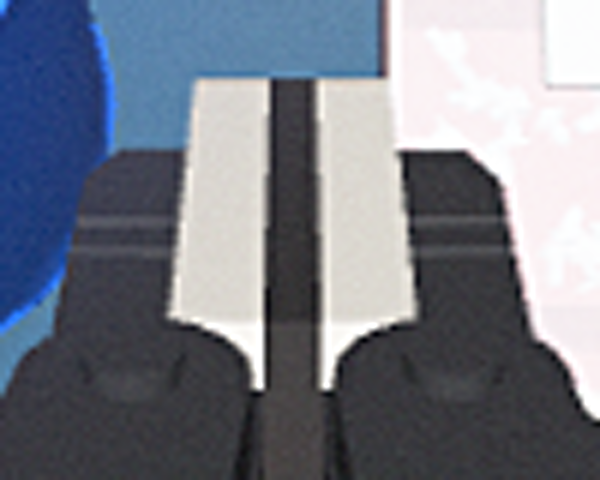

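```bash
python3 - <<'E'
from h import *
a=np.radians(45)
RT=RR(cy*np.sin(a)-np.array([0,0,np.cos(a)]),cx)
to(case(-.08,-.095,.07),RT)
E
```

```text
shift cm [12.96 -0.22 13.61] turn [0.017 0.011 0.009]
```

```bash
python3 -m crank '1 3 0 3 0 0 0;1 6 -0.1 6 0 0 0;1 9 -0.2 9 0.01 0.01 0.01;1 12 -0.2 12.5 0.017 0.011 0.009;1 13 -0.2 13.6 0.017 0.011 0.009;1 13 -0.2 13.6 0.017 0.011 0.009;1 13 -0.2 13.6 0.017 0.011 0.009'; python3 - <<'E'
from h import *
a=np.radians(45)
print(env.read_state()['joint_pos'].round(2))
RT=RR(cy*np.sin(a)-np.array([0,0,np.cos(a)]),cx)
to(case(-.08,-.09,.014),RT)
i=env.camera_info('wrist');im=env.camera('wrist');cv2.imwrite('pics/w10.png',im[:,:,::-1])
print(proj('wrist',[case(-.081,-.055,.027),case(-.081,.055,.027),case(-.081,.066,.027),case(-.066,-.096,.037),case(-.066,.096,.037)],i))
E
```

```text
clock: 10.15
position: [0.4295, -0.1702, 0.071]
tcp_rot: [1.888, 1.658, -0.781]
contact_force: [-0.1, -0.1, 0.7]
width: 0.0
[ 0.28  0.97  0.79  1.94 -1.04  1.51  1.6 ]
shift cm [ 4.39 -0.01  3.68] turn [-0.001 -0.001 -0.001]
[[317.0914499  257.78999333]
 [317.09684093 121.97015799]
 [317.09811767 111.48721625]
 [346.71753026 322.39135216]
 [336.58997332  74.33656549]]
```

View pics/w10.png

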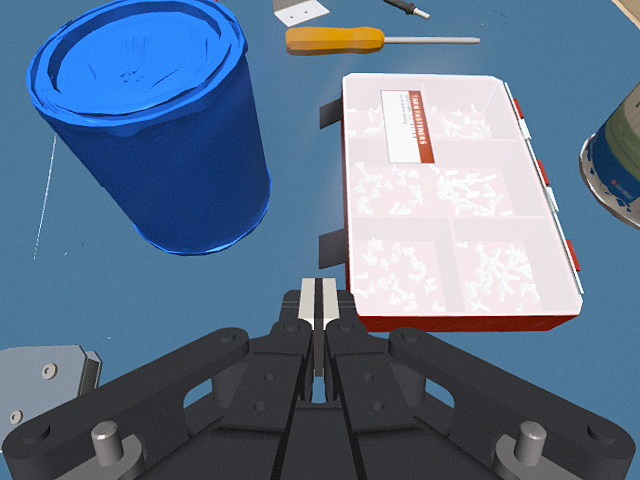

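```bash
python3 -m crank '1 1.5 0 1.3 0 0 0;1 3 0 2.5 0 0 0;1 4.4 0 3.7 0 0 0;1 4.4 0 3.7 0 0 0;1 4.4 0 3.7 0 0 0'; python3 - <<'E'
from h import *
a=np.radians(45)
print(env.read_state()['joint_pos'].round(2))
RT=RR(cy*np.sin(a)-np.array([0,0,np.cos(a)]),cx)
p,R=pose();d=p-O;print('case',d@cx,d@cy,d[2])
to(case(-.080,-.075,.014),RT)
i=env.camera_info('wrist');im=env.camera('wrist');cv2.imwrite('pics/w11.png',im[:,:,::-1])
E
```

```text
clock: 10.7
position: [0.4301, -0.1656, 0.0138]
tcp_rot: [1.89, 1.657, -0.781]
contact_force: [1.0, 0.8, 0.4]
width: 0.0001
[ 0.36  1.01  0.63  1.96 -1.07  1.37  1.62]
case -0.08001306373990091 -0.09044108407111277 0.01384468215893738
shift cm [ 1.08 -0.01 -1.1 ] turn [-0.002 -0.001 -0.002]
```

View pics/w11.png

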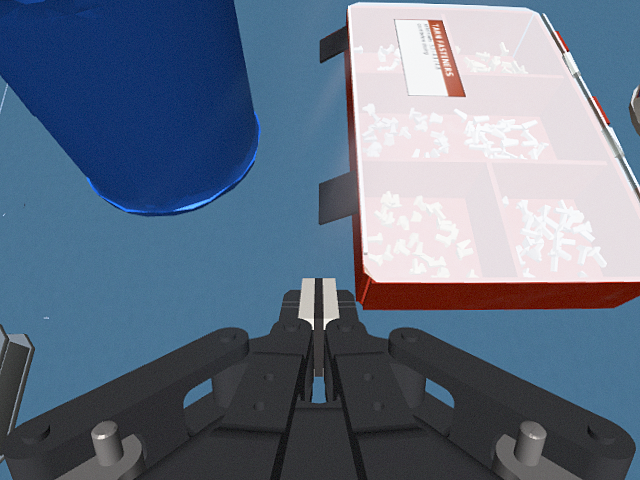

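```bash
python3 -m crank '1 0.6 0 -0.6 0 0 0;1 1.1 0 -1.1 0 0 0;1 1.35 0 -1.35 0 0 0;1 1.6 0 -1.6 0 0 0;1 1.85 0 -1.85 0 0 0;1 2.1 0 -2.1 0 0 0;1 2.1 0 -2.1 0 0 0'; python3 - <<'E'
from h import *
a=np.radians(45)
print(env.read_state()['joint_pos'].round(2))
p,R=pose();d=p-O;print('case',d@cx,d@cy,d[2])
im=env.camera('wrist');cv2.imwrite('pics/w12.png',im[:,:,::-1])
E
```

```text
clock: 11.45
position: [0.4334, -0.136, 0.0121]
tcp_rot: [1.89, 1.658, -0.783]
contact_force: [-1.0, -2.2, 0.2]
width: 0.0001
[ 0.36  0.97  0.53  2.   -1.08  1.28  1.58]
case -0.08056925568705459 -0.060605338374443804 0.012071262063742445
```

View pics/w12.png

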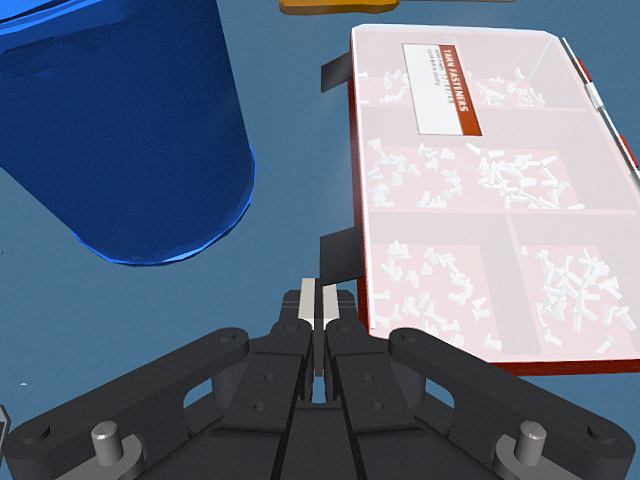

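```bash
python3 -m crank '1 0.2 0 -0.2 0 0 0;1 0.4 0 -0.4 0 0 0;1 0.6 0 -0.6 0 0 0;1 0.6 0 -0.6 0 0 0'; python3 - <<'E'
from h import *
p,R=pose();d=p-O;print('case',d@cx,d@cy,d[2])
im=env.camera('wrist');cv2.imwrite('pics/w13.png',im[:,:,::-1])
E
```

```text
clock: 11.9
position: [0.434, -0.128, 0.0119]
tcp_rot: [1.89, 1.658, -0.785]
contact_force: [-3.7, -4.1, -0.6]
width: 0.0001
case -0.08097444817635435 -0.05263309707825499 0.011881164275287376
```

View pics/w13.png

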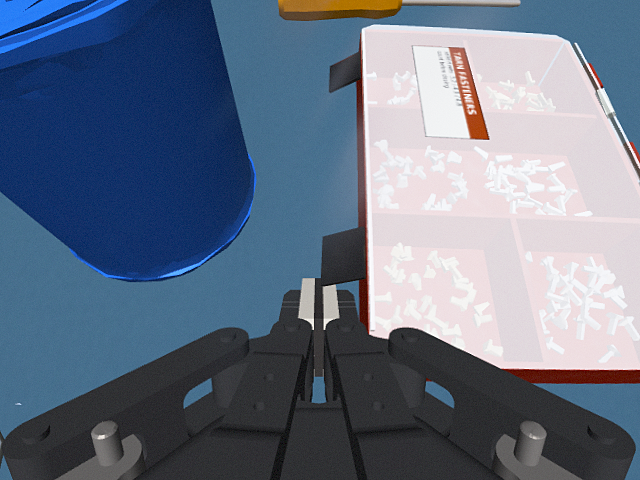

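```bash
python3 - <<'E'
import cv2
im=cv2.imread('pics/w13.png')[200:350,250:400];cv2.imwrite('pics/w13c.png',cv2.resize(im,None,fx=4,fy=4,interpolation=cv2.INTER_CUBIC))
from h import *
im=env.camera('scene');cv2.imwrite('pics/s13.png',cv2.resize(im[180:320,240:400,::-1],None,fx=4,fy=4,interpolation=cv2.INTER_CUBIC))
E
```

```text
(no output)
```

View pics/w13c.png

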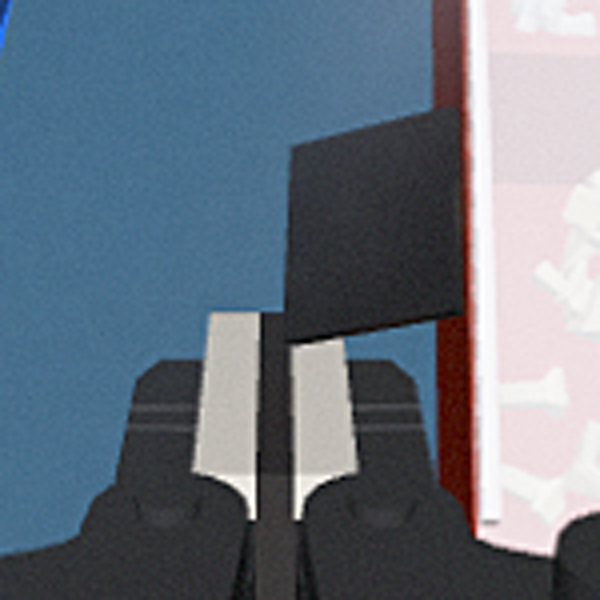

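View pics/s13.png

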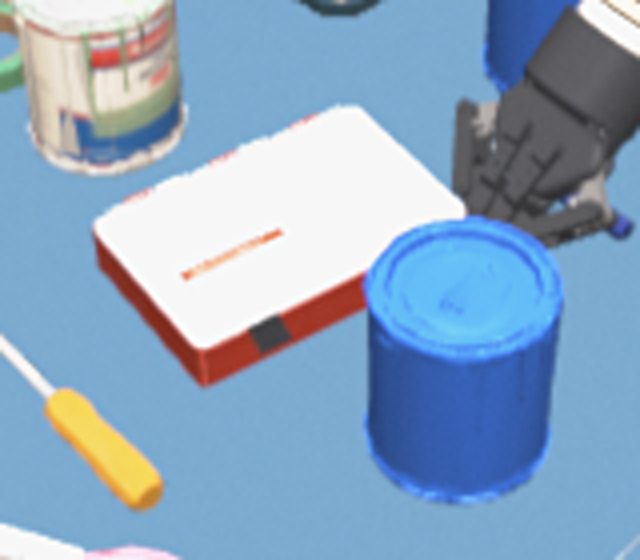

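```bash
python3 -m crank '1 -0.2 0 -0.2 0 0 0;1 -0.4 0 -0.4 0 0 0;1 -0.6 0 -0.6 0 0 0;1 -0.8 0 -0.8 0 0 0;1 -1.1 0 -1.1 0 0 0;1 -1.4 0 -1.4 0 0 0;1 -1.7 0 -1.7 0 0 0;1 -2.0 0 -2.0 0 0 0;1 -2.0 0 -2.0 0 0 0'; python3 - <<'E'
from h import *
p,R=pose();d=p-O;print('case',d@cx,d@cy,d[2])
im=env.camera('wrist');cv2.imwrite('pics/w14.png',im[:,:,::-1])
im=env.camera('scene');cv2.imwrite('pics/s14.png',cv2.resize(im[180:320,240:400,::-1],None,fx=4,fy=4,interpolation=cv2.INTER_CUBIC))
E
```

```text
clock: 12.9
position: [0.4348, -0.127, 0.0412]
tcp_rot: [1.89, 1.659, -0.781]
contact_force: [1.4, -1.0, -1.3]
width: -0.0
case -0.08028591035350063 -0.05147627211021533 0.04118636811710591
```

View pics/w14.png

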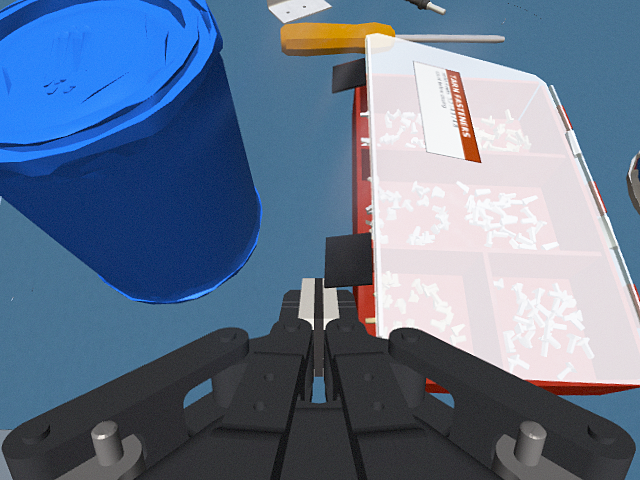

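View pics/s14.png

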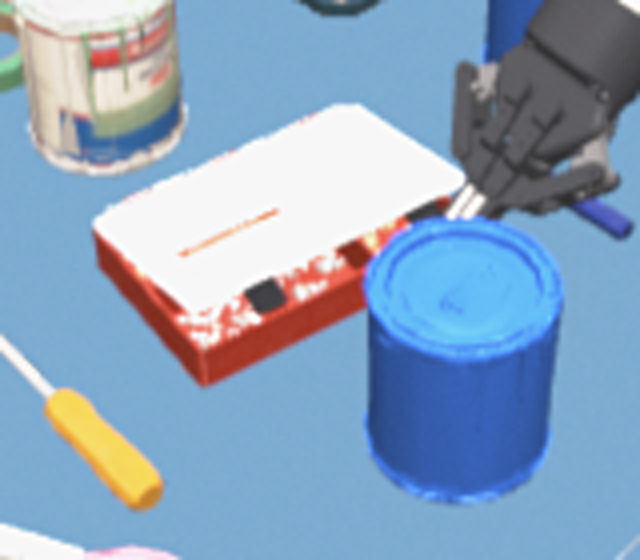

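```bash
python3 - <<'E'
from h import *
a=at('scene',295.1,276.3,0);b=at('scene',291.2,276.2,0);print(a,b,b-a)
a=at('scene',266,237.1,.035);b=at('scene',263.7,236.2,.035);print(a,b,b-a)
print(env.read_state()['joint_pos'].round(2))
E
```

```text
[0.4766 0.0154 0.    ] [0.4831 0.0216 0.    ] [0.0065 0.0062 0.    ]
[0.5936 0.0013 0.035 ] [0.5998 0.0032 0.035 ] [0.0062 0.0019 0.    ]
[ 0.35  0.91  0.52  2.02 -1.04  1.28  1.53]
```

```bash
cat >> h.py <<'E'
O=np.array([.524,-.082,0]);cx=np.array([.9867,-.162,0]);cy=np.array([.162,.9867,0])
H=O+.064*cx+np.array([0,0,.035])
def arc(psis,r=.140,dy=0):
    p,R=pose();d=p-H;print('rel',(d@cx).round(4),(d@cy).round(4),d[2].round(4),'psi',np.degrees(np.arctan2(d[2],-(d@cx))).round(1))
    for q in psis:
        t=np.radians(q);w=H+cx*(-r*np.cos(t))+cy*(d@cy+dy)+np.array([0,0,r*np.sin(t)])
        print(q,(R.inv().apply(w-p)*100).round(2))
E
python3 - <<'E'
from h import *
arc([6,10,15,20,25,30,35,40])
E
```

```text
rel -0.1449 -0.0588 0.0056 psi 2.2
6 [-0.65  0.57 -0.63]
10 [-1.33  0.7  -1.31]
15 [-2.18  0.96 -2.15]
20 [-3.01  1.33 -2.97]
25 [-3.82  1.79 -3.76]
30 [-4.6   2.36 -4.51]
35 [-5.34  3.01 -5.23]
40 [-6.04  3.75 -5.9 ]
```

```bash
python3 -m crank '1 -0.3 0.2 -0.3 0 0 0;1 -0.65 0.4 -0.65 0 0 0;1 -1.3 0.6 -1.3 0 0 0;1 -2.2 0.95 -2.15 0 0 0;1 -3.0 1.3 -3.0 0 0 0;1 -3.8 1.8 -3.8 0 0 0;1 -4.6 2.4 -4.5 0 0 0;1 -5.3 3.0 -5.2 0 0 0;1 -6.0 3.7 -5.9 0 0 0;1 -6.0 3.7 -5.9 0 0 0'; python3 - <<'E'
from h import *
arc([45,50,55,60,65,70,75,80])
print(env.read_state()['joint_pos'].round(2))
im=env.camera('wrist');cv2.imwrite('pics/w15.png',im[:,:,::-1])
im=env.camera('scene');cv2.imwrite('pics/s15.png',cv2.resize(im[150:310,240:400,::-1],None,fx=3.5,fy=3.5,interpolation=cv2.INTER_CUBIC))
E
```

```text
clock: 14.0
position: [0.4725, -0.1333, 0.1257]
tcp_rot: [1.889, 1.658, -0.78]
contact_force: [-0.1, -0.4, -0.1]
width: 0.0
rel -0.1065 -0.0589 0.0907 psi 40.4
45 [-0.6   0.76 -0.57]
50 [-1.2   1.66 -1.13]
55 [-1.75  2.62 -1.63]
60 [-2.24  3.65 -2.08]
65 [-2.66  4.74 -2.45]
70 [-3.02  5.87 -2.75]
75 [-3.3   7.03 -2.99]
80 [-3.52  8.22 -3.14]
[ 0.3   0.79  0.57  1.9  -0.97  1.4   1.33]
```

View pics/w15.png

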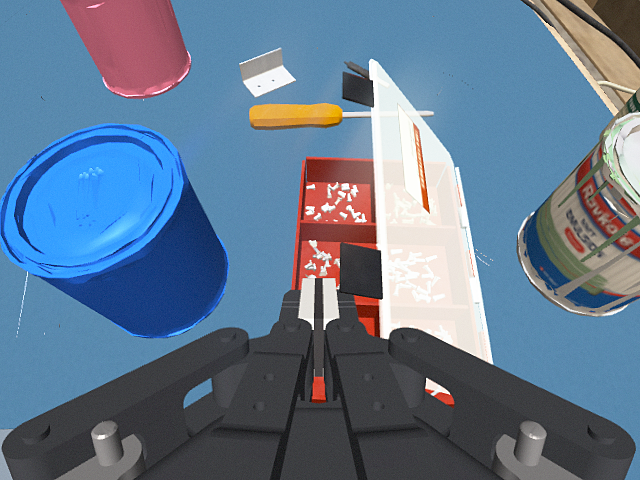

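View pics/s15.png

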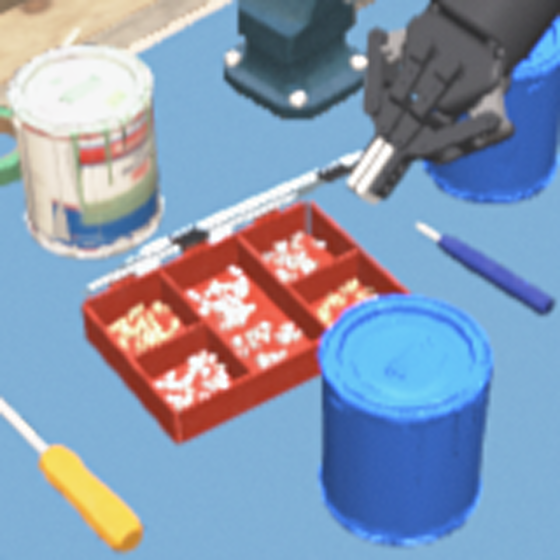

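```bash
python3 -m crank '1 -0.5 0.75 -0.65 0 0 0;1 -1.1 1.65 -1.2 0 0 0;1 -1.6 2.6 -1.8 0 0 0;1 -2.1 3.6 -2.2 0 0 0;1 -2.5 4.7 -2.6 0 0 0;1 -2.9 5.9 -2.9 0 0 0;1 -3.15 7.0 -3.15 0 0 0;1 -3.15 7.0 -3.15 0 0 0'; python3 - <<'E'
from h import *
arc([80,84,88,92,96,100])
print(env.read_state()['joint_pos'].round(2))
im=env.camera('wrist');cv2.imwrite('pics/w16.png',im[:,:,::-1])
im=env.camera('scene');cv2.imwrite('pics/s16.png',cv2.resize(im[150:310,240:400,::-1],None,fx=3.5,fy=3.5,interpolation=cv2.INTER_CUBIC))
E
```

```text
clock: 14.9
position: [0.5422, -0.1419, 0.1694]
tcp_rot: [1.889, 1.659, -0.78]
contact_force: [-0.4, -0.6, 0.4]
width: -0.0002
rel -0.0363 -0.0561 0.1344 psi 74.9
80 [-0.27  1.2  -0.22]
84 [-0.39  2.17 -0.29]
88 [-0.46  3.14 -0.32]
92 [-0.49  4.12 -0.29]
96 [-0.46  5.09 -0.22]
100 [-0.39  6.06 -0.1 ]
[ 0.26  0.79  0.58  1.71 -0.98  1.51  1.15]
```

View pics/w16.png

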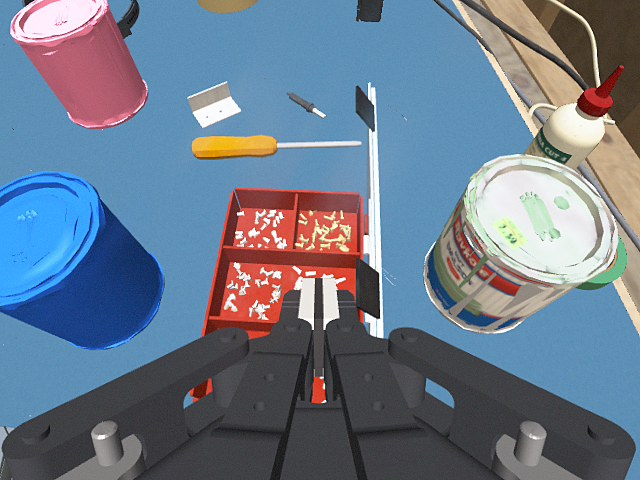

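View pics/s16.png

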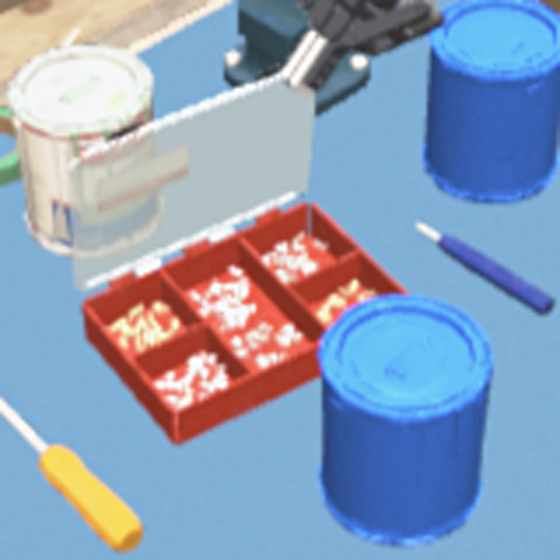

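```bash
python3 -m crank '1 -0.1 0.5 -0.1 0 0 0;1 -0.2 1.0 -0.2 0 0 0;1 -0.3 1.5 -0.25 0 0 0;1 -0.35 2.0 -0.3 0 0 0;1 -0.4 2.5 -0.3 0 0 0;1 -0.45 3.0 -0.3 0 0 0;1 -0.45 3.4 -0.3 0 0 0;1 -0.45 3.4 -0.3 0 0 0'; python3 - <<'E'
from h import *
arc([92,96,100])
print(env.read_state()['joint_pos'].round(2))
im=env.camera('wrist');cv2.imwrite('pics/w17.png',im[:,:,::-1])
im=env.camera('scene');cv2.imwrite('pics/s17.png',cv2.resize(im[150:310,240:400,::-1],None,fx=3.5,fy=3.5,interpolation=cv2.INTER_CUBIC))
E
```

```text
clock: 15.8
position: [0.5748, -0.1477, 0.1741]
tcp_rot: [1.89, 1.659, -0.782]
contact_force: [-0.8, 0.8, 0.8]
width: -0.0002
rel -0.0032 -0.0566 0.1391 psi 88.7
92 [-0.07  0.81 -0.04]
96 [-0.05  1.79  0.03]
100 [0.02 2.75 0.15]
[ 0.25  0.81  0.57  1.63 -0.99  1.54  1.08]
```

View pics/w17.png

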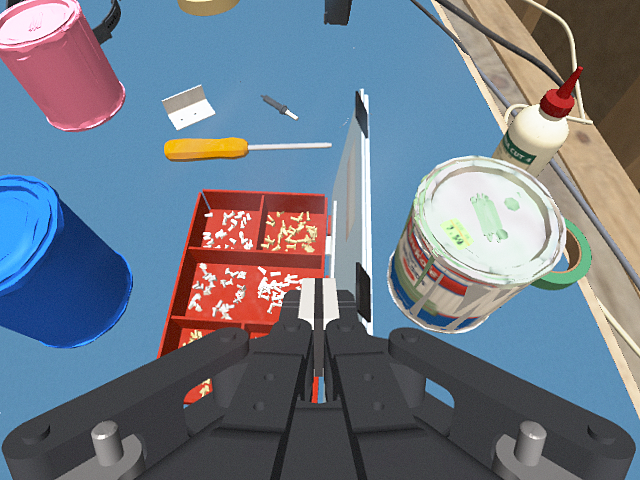

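View pics/s17.png

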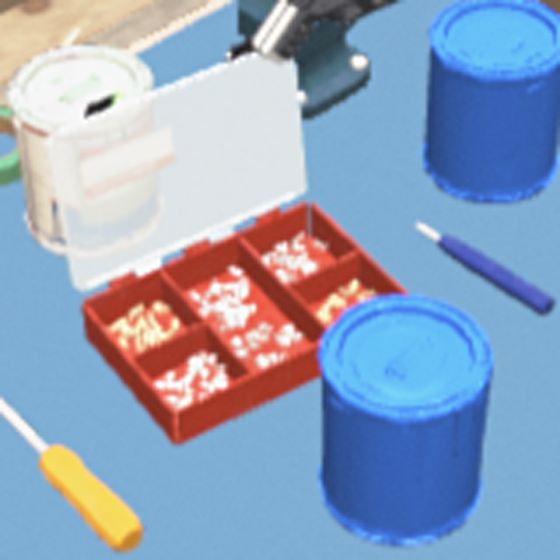

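```bash
python3 -m crank '1 0 0.4 0 0 0 0;1 0 0.7 0 0 0 0;1 0 0.7 0 0 0 0;1 0 0.7 0 0 0 0;1 0 0.7 0 0 0 0;1 0 0.7 0 0 0 0;1 0 0.7 0 0 0 0;1 0 0.7 0 0 0 0'; python3 - <<'E'
from h import *
arc([92,96,100])
im=env.camera('wrist');cv2.imwrite('pics/w18.png',im[:,:,::-1])
E
```

```text
clock: 16.7
position: [0.5812, -0.1487, 0.1743]
tcp_rot: [1.89, 1.659, -0.782]
contact_force: [-0.4, -0.4, 0.3]
width: -0.0002
rel 0.0033 -0.0566 0.1393 psi 91.3
92 [-0.05  0.16 -0.04]
96 [-0.02  1.14  0.02]
100 [0.05 2.1  0.14]
```

View pics/w18.png

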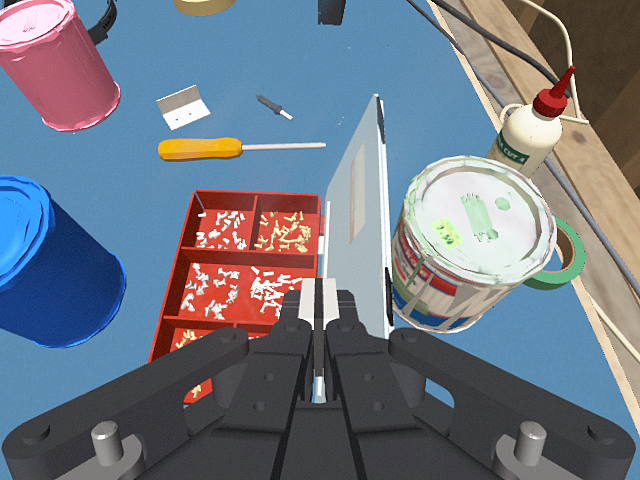

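```bash
python3 -m crank '1 0 -1 0 0 0 0;1 0 -2 0 0 0 0;1 0 -3 0 0 0 0;1 -3 -4 0 0 0 0;1 -6 -5 -3 0 0 0;1 -10 -6 -5 0 0 0;1 -13 -8 -7 0 0 0;1 -13 -8 -7 0 0 0;1 -13 -8 -7 0 0 0;1 -13 -8 -7 0 0 0'; python3 - <<'E'
from h import *
im=env.camera('wrist');cv2.imwrite('pics/w19.png',im[:,:,::-1])
im=env.camera('scene');cv2.imwrite('pics/s19.png',cv2.resize(im[150:310,200:400,::-1],None,fx=3.5,fy=3.5,interpolation=cv2.INTER_CUBIC))
im=env.camera('top');cv2.imwrite('pics/t19.png',im[:,:,::-1])
E
```

```text
clock: 17.75
position: [0.4965, -0.1799, 0.315]
tcp_rot: [1.891, 1.66, -0.782]
contact_force: [0.8, 0.1, -0.3]
width: -0.0001
```

View pics/s19.png

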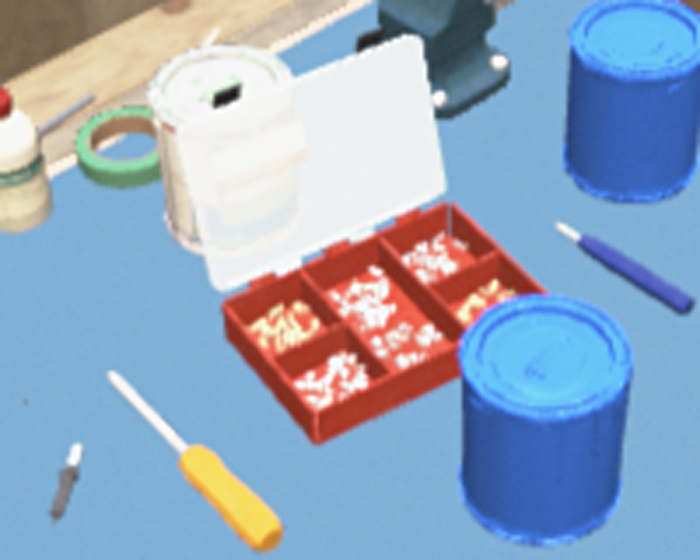

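View pics/w19.png

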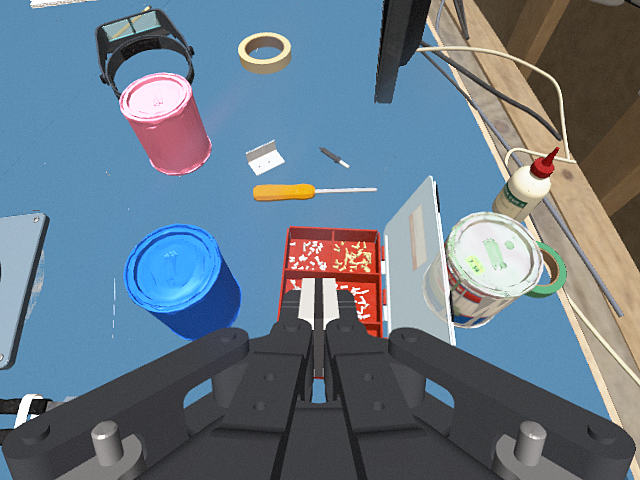

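View pics/t19.png

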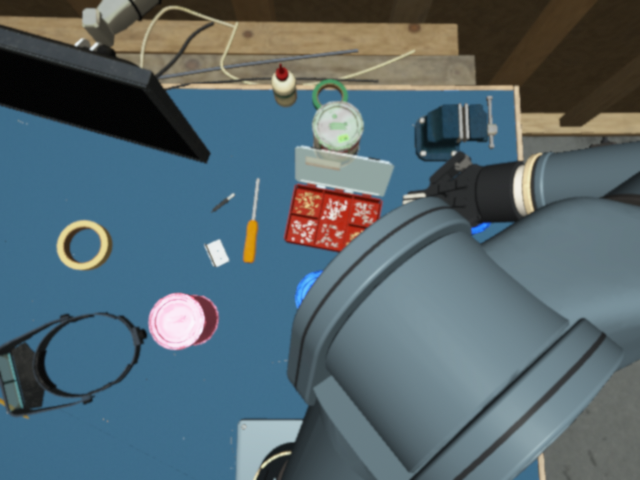

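```bash
python3 -m crank '1 0 0 0 0 0 0;1 0 0 0 0 0 0;1 0 0 0 0 0 0;1 0 0 0 0 0 0;1 0 0 0 0 0 0;1 0 0 0 0 0 0;1 0 0 0 0 0 0;1 0 0 0 0 0 0;1 0 0 0 0 0 0;1 0 0 0 0 0 0'; python3 - <<'E'
from h import *
old=cv2.imread('pics/t19.png').astype(int)
im=env.camera('top')[:,:,::-1];cv2.imwrite('pics/t20.png',im);print('diff',np.abs(im.astype(int)-old)[80:260,270:400].max())
cv2.imwrite('pics/t20c.png',cv2.resize(im[80:270,270:420],None,fx=4,fy=3.15*4/3.15,interpolation=cv2.INTER_CUBIC)[:600])
E
```

```text
clock: 18.9
position: [0.4966, -0.1806, 0.3157]
tcp_rot: [1.89, 1.659, -0.782]
contact_force: [0.1, -0.1, 0.1]
width: -0.0003
diff 59
```

View pics/t20c.png

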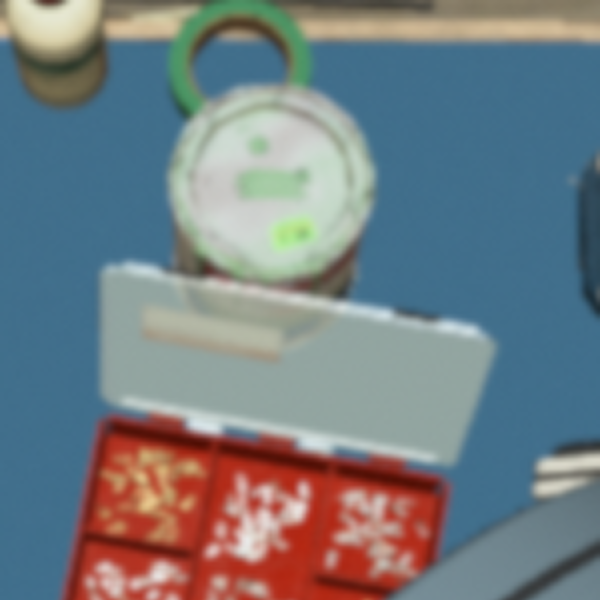

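```bash
python3 -m crank '1 0 0 0 0 0 0;1 0 0 0 0 0 0;1 0 0 0 0 0 0;1 0 0 0 0 0 0;1 0 0 0 0 0 0'; python3 - <<'E'
from h import *
old=cv2.imread('pics/t20.png').astype(int)
im=env.camera('top')[:,:,::-1];d=np.abs(im.astype(int)-old).max(2);print('diff',d[80:260,270:400].max(),(d[80:260,270:400]>25).sum(), (d>25).sum())
f=lambda u,v,z:at('top',270+u/4,80+v/4,z)
T=f(273,182,.118);print('tin',T,(T-O)@cx,(T-O)@cy)
for q in ((118,264),(480,332)):
    e=f(*q,.160);print('lid edge',e,(e-H)@cx,(e-H)@cy)
for q in ((108,418),(450,480)):
    e=f(*q,.035);print('back corner',e,(e-O)@cx,(e-O)@cy)
E
```

```text
clock: 19.45
position: [0.4966, -0.1806, 0.3157]
tcp_rot: [1.89, 1.659, -0.782]
contact_force: [-0.3, 0.4, -0.7]
width: 0.0001
diff 7 0 0
tin [ 0.697  -0.0869  0.118 ] 0.17149289999999995 0.023191169999999987
lid edge [ 0.6384 -0.0124  0.16  ] 0.03761474303999994 0.08720712
lid edge [ 0.6062 -0.1824  0.16  ] 0.033383003039999935 -0.08574828000000001
back corner [ 0.5985 -0.0013  0.035 ] 0.06043575000000001 0.09169569000000001
back corner [ 0.5655 -0.1841  0.035 ] 0.05748824999999999 -0.09401907000000001
```

```bash
python3 -c "
from plant import env
print(env.hand_in())"
```

```text
the job is handed in; nothing more can be done
None
```

I pushed the paint tin back across the bench, then swung the lid open by its right tab, and handed the job in at about 19.5 s of the 61 s allowed. No verdict is reported, so everything below comes from my own last checks.

- **Tin:** I slid it about 52 mm with the shut fingertips, at about 60 mm height and about 3 N. It is standing, about 171 mm behind the case's origin (limit 150 mm), and roughly 23 mm clear of the open lid's edge.
- **Lid:** I lifted it with a fingertip under the right latch tab and pushed it past upright, and it fell back on its own. Its edge measured 33 to 37 mm behind the hinge line, which matches the 33 mm given for fully open. A top view 0.5 s later showed no movement.
- **Case:** It did not stay exactly where it was. While I slid the tilted fingertip under the tab, the tab caught, and the case shifted about 5 mm and turned about 2 degrees. The force then was about 5 to 6 N. That is well inside the 30 mm limit.
- **Small tools:** All four (screwdriver, deburrer, clip and cleco) look undisturbed in the last pictures, though I did not measure them again.
- **Disagreement:** The wrist camera put the tabs about 2 to 8 px from where the top camera did. I used the top camera's positions and watched the contact in the wrist view.

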